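Rehang the lift-off door of the cell guard

TASK

The guard door of the sorting cell is parked in the plywood stand. Lift it out and hang it back in the guard's doorway: lower it gently, without letting it drop, so that both hinge knuckles slide down over their pins and sit fully home on the brackets, and leave the door shut across the doorway, handle side out. Leave the pressure regulator and the yellow angle piece beside the stand where they are.

Things in the scene. Friction and masses are not known exactly. Their poses are not given: they have to be found in the camera images.
- guard: fixed aluminium guard of a bench sorting cell. Origin on the table under the middle of the doorway; z up, +x into the cell, -x out towards the robot, +y towards the hinge post. Base plate 15 mm thick, x -50 to 170, y -145 to 145 mm. Clear side panels and rear corner posts (x to 170, y +-115, up to 180 mm tall) run back from the front posts; top and rear open; inside, a low round table (60 mm tall, x 52 to 148)
- hinge_post (a point): top of the hinge post (guard x 0, y +115, z 204 mm). Post 30 x 30 mm in section; two brackets, 10 mm thick and 24 mm wide, reach from it into the doorway to guard y = 72 mm, each carrying an upright steel hinge pin: 9 mm thick, 27 mm tall above its bracket, the top 8 mm tapering to 4 mm
- lower_pin (a point): point on the lower hinge pin's axis at its bracket's top face, where the lower knuckle's underside rests: guard x 0, y 84, z 55 mm; axes as the guard
- upper_pin (a point): the same point of the upper hinge pin, on the same axis, 105 mm higher: guard z 160 mm
- post_side (a point): point where the door's free_edge point is when the door hangs shut: guard x 0, y -92, z 120 mm; axes as the guard. Beside it the latch post (30 x 30 mm, centre y -115, 204 mm tall) has a stop strip (y -76 to -106, z 20 to 170, front face at x = +11 mm) that keeps the door from swinging into the cell; the door opens outward, to -x
- rack: fixed plywood stand, 130 (y) x 100 mm, that parks the door upright: two cheeks, tops 55 mm above the table, y -70 to +45 mm, with a 12 mm wide slot between them along y (slot floor 12 mm above the table). Origin on the table under the middle of the slot's width; z up
- door: the lift-off door, loose, 0.3 to 0.5 kg, upright in the rack at the start. Aluminium frame 160 wide (y), 180 tall (z), 10 mm thick (x), bars 20 mm, thin clear pane. Origin: middle of the frame's lower edge; +z up, +y to the hinge edge, -x the outer side. Centre of mass at y +13, z 89 mm. Hung and shut, its axes are parallel to the guard's and its origin is at guard x 0, y -12, z 35 mm
- top_bar (a point): middle of the upper edge of the door (door y 0, z 180 mm); axes as the door. The 10 mm thick top bar can be pinched here from above, across the door's x
- handle (a point): middle of the dark upright bar handle on the door's outer (-x) face: 80 mm long, 35 mm off the face (door x -40, y -70, z 90 mm)
- lower_knuckle (a point): centre of the hole's lower mouth in the lower hinge knuckle (door x 0, y 96, z 20 mm). Each knuckle is a dark steel block 28 x 28 x 24 mm with a vertical 14 mm through hole, joined to the frame by a 14 mm thick plate (y 54 to 84 mm). To bring the knuckles sideways over the pins, between the brackets, the door must be 28 to 70 mm above its hung height
- upper_knuckle (a point): the same point of the upper knuckle, 105 mm higher: door z 125 mm
- free_edge (a point): point on the door's free (handle side) edge: door x 0, y -80, z 85 mm; axes as the door
- regulator: bystander: air pressure regulator with a dial on its front and a black knob on top, about 65 x 60 mm, 76 mm tall; origin at the centre of its underside on the table
- angle_piece: bystander: yellow L-shaped printed angle piece, 70 x 45 mm, 48 mm tall; origin at the centre of its underside on the table
Mind the look-alikes: they are no part of the job. Of the things like the door, leave any that is green; of the rest the smaller one is meant.

How it is judged:
On the way:
1. both knuckles are on their pins, part-way down, while the fingers still hold the door (horizontal distance between lower_knuckle and lower_pin below 0.008 m and z of lower_knuckle in the frame of lower_pin between 0.005 and 0.022 m and horizontal distance between upper_knuckle and upper_pin below 0.008 m and z of upper_knuckle in the frame of upper_pin between 0.005 and 0.022 m and contact force between the fingers and door above 0.5 N), for 0.05 s.
At the end, for the whole second after the job is handed in: Both knuckles are on their pins (within 6 mm sideways of the pin axis, underside within 5 mm of the bracket top), the door is upright (within 4 degrees), shut (free edge at most 25 mm outside and 20 mm inside the doorway plane), released and at rest (horizontal distance between lower_knuckle and lower_pin below 0.006 m and z of lower_knuckle in the frame of lower_pin between -0.005 and 0.005 m and horizontal distance between upper_knuckle and upper_pin below 0.006 m and z of upper_knuckle in the frame of upper_pin between -0.005 and 0.005 m and angle between door's own z axis and vertical below 0.07 rad and x of free_edge in the frame of post_side between -0.025 and 0.02 m and distance between free_edge and post_side below 0.03 m and linear speed of door below 0.02 m/s and angular speed of door below 0.1 rad/s); the robot touches nothing.
It fails at once if the door is dropped onto its pins (moving faster than 0.45 m/s while over them) (horizontal distance between lower_knuckle and lower_pin below 0.012 m and linear speed of door above 0.45 m/s).
It fails at once if the door is forced hard against the guard (over 80 N) (contact force between door and guard above 80 N).
It fails at once if the regulator or the angle piece is pushed more than 40 mm from its place (distance of any of regulator, angle_piece from where it was at the start of the episode above 0.04 m).
It also fails if it takes over 48 s, if anything falls off the work surface, if the arm or the gripper's body presses on something with over 40 N, if the wrist force passes 120 N, or if a joint passes its speed limit or range.

ROBOT

A 7-joint arm with a two-finger parallel gripper is mounted at the origin on the work surface. World frame = base frame: x ahead of the robot, y to its left, z up, the work surface at z = 0. Lengths are in m, angles in rad, forces in N, time in s.
With the tool pointing down it reaches from about 0.4 to 0.925 m from the base axis. Payload 4.1 kg.
Tool frame: the origin (TCP) lies between the finger pads; the fingertips stand tips_ahead ahead of it and the grasp point (between the pads) is the TCP (tips_ahead is the distance from the TCP to the fingertips, in m); z points along the fingers, y is the line along which they close (so a half turn about z gives the same grasp; the last joint's range is limited). The gripper opens to 85 mm and grips with 20 to 120 N. Pads are 22 mm wide; open, the fingers measure 114 mm over their backs; the gripper's body (76 mm by 85 mm) begins 54 mm behind the grasp point. The pads swing forward as they close: fully open they stand 13 mm farther back than shut.
Start: joints at [-1.329, 0.398, 0.045, 1.537, -0.019, 1.207, -0.051], TCP at [0.217, 0.613, 0.25] pointing down, gripper open.
Joint ranges: [-2.82, 2.82], [-0.49, 2.23], [-1.37, 1.46], [0, 2.46], [-1.36, 4.5], [0.23, 2], [-2.94, 2.94]. Speed limits (rad/s): [2.57, 2.57, 3.14, 3.14, 3.14, 3.14, 3.14].

INTERFACE

Orientations are given as a 3x3 rotation matrix whose columns are the frame's x, y, z axes.
In Python, from cell import * gives the robot as it stands. The module is installed in compiled form; this text tells all that it offers.
- The arm moves only by the tool carry_out, never from a script. Its argument "increments" is text: rows parted by semicolons, each of 5 numbers parted by spaces: the shift along the tool's x, y, z in cm, then the turn about the tool's z in rad, then the opening in per cent of the stroke, from 0 (shut) to 100 (fully open). In form: tx ty tz yaw gripper; .... A call has exactly 8 rows; each row is the pose to reach, as a shift and turn from the pose commanded when the call began, along the tool's axes at that moment; what a row does not reach only later rows make up. A row lasts 1/12 s, in which the tool goes at most 41.7 mm and 7.16 degrees, less where a joint would pass 70% of its speed; a pose out of reach is approached as far as the arm can. A call with a gripper value outside its range is refused whole. The fingers move at their own pace and stop on an object; the grip force is fixed at half the most. Time passes only in rows, so rows that repeat a pose let the fingers close, or fill a call up. It gives the time, the measured TCP pose, the force, the opening and the grip force at its end, in the units of the state.
- state(): the state, without advancing time (a new reading comes with each control period).
- camera(name): name is "scene" or "top" or "wrist"; returns the picture (420x560x3 uint8, red, green, blue); there is no depth.
- camera_model(name): a dict with "mtx" (3x3 intrinsics, pixels), "extrinsics" (4x4, takes a point from world to camera coordinates); the wrist camera has in their place "hand_eye" (4x4, takes a point from camera to tool coordinates, whose origin is the TCP and whose axes are the flange's). Camera axes: x right, y down, z forward; pixel columns grow to the right and rows downward; lengths in m; the calibration is good to about 2 mm. The wrist camera is an equidistant fisheye: a pixel r from the principal point sees the ray r / f radians off the axis. A picture is of the moment at which its call begins: read the wrist's pose just before it. camera_model takes no time and is no camera call.
- job_done(): hands the job in; it is judged then, once.
The state is a dict: "time": time; "qpos": joint angles; "qd": joint speeds; "effort": joint torques, N m; "position": TCP position; "ee_rot": TCP orientation; "wrist_force": force on the tool from outside, world axes, zero at the start; "wrist_torque": the same for the moment, N m; "opening": finger opening in m; "gripper_force": force on a finger pad.
Only numpy, scipy, OpenCV 4.12 (cv2) and the standard library are available. Lean on these libraries where they do the work, as an engineer would, in place of code of your own. Each camera call takes 0.05 s, during which the arm holds its last target. There are 200 camera calls.

## Working session

There is one attempt and no reset: what is moved stays moved. The work goes in short steps, Python scripts to look and compute and a tool call to move; the robot and the scene stay as the last step left them, time stands still between calls to the robot, and variables do not carry over. Pictures are saved under pics/ and viewed, at most 10 in all, crops included, and the job is handed in when it is done.

Besides the shell and the picture viewer there is one more tool, called after "Emit:" as a command line: name --argument value ..., lists and objects as JSON in quotes. carry_out: Moves the arm, as the interface text tells. Its arguments: {"type":"object","properties":{"increments":{"type":"string"}},"required":["increments"]}

```bash
mkdir -p pics; python3 - <<'E'
from cell import *
import cv2,numpy as np
s=state();print({k:np.round(v,3) for k,v in s.items()})
for n in ["scene","top","wrist"]:
    cv2.imwrite(f"pics/{n}0.png",camera(n)[:,:,::-1]); m=camera_model(n); print(n,{k:np.round(v,4).tolist() if not isinstance(v,str) else v for k,v in m.items()})
E
```

```text
{'time': np.float64(0.0), 'qpos': array([-1.329,  0.399,  0.045,  1.538, -0.019,  1.207, -0.051]), 'qd': array([-0.001, -0.   , -0.001, -0.001,  0.   ,  0.002,  0.001]), 'effort': array([-1.0000e-03, -4.7512e+01,  1.3650e+00, -2.5422e+01,  1.2000e-02,
        9.0000e-03, -0.0000e+00]), 'position': array([0.217, 0.612, 0.249]), 'ee_rot': array([[-0.943,  0.334, -0.001],
       [ 0.334,  0.943, -0.002],
       [-0.   , -0.002, -1.   ]]), 'wrist_force': array([-0.752, -1.052,  0.786]), 'wrist_torque': array([-0.029, -0.023,  0.015]), 'gripper_force': np.float64(0.0), 'opening': np.float64(0.086)}
scene {'mtx': [[475.865, 0.0, 275.4873], [0.0, 475.865, 205.2876], [0.0, 0.0, 1.0]], 'extrinsics': [[0.8051, 0.593, -0.012, -0.3765], [0.4822, -0.6662, -0.5689, -0.1852], [-0.3454, 0.4523, -0.8223, 1.6929], [0.0, 0.0, 0.0, 1.0]]}
top {'mtx': [[428.3563, 0.0, 275.4888], [0.0, 428.3563, 208.6869], [0.0, 0.0, 1.0]], 'extrinsics': [[-0.0148, -0.9999, -0.0002, -0.0519], [-0.9884, 0.0147, -0.1514, 0.5455], [0.1514, -0.0021, -0.9885, 1.2823], [0.0, 0.0, 0.0, 1.0]]}
wrist {'mtx': [[325.1923, 0.0, 272.1212], [0.0, 325.1923, 208.9089], [0.0, 0.0, 1.0]], 'hand_eye': [[-0.0004, -0.9554, -0.2952, 0.0743], [1.0, -0.0006, 0.0008, 0.0008], [-0.001, -0.2952, 0.9554, -0.1246], [0.0, 0.0, 0.0, 1.0]]}
```

View pics/scene0.png

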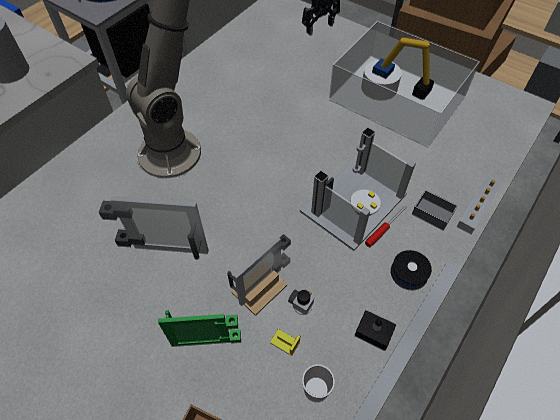

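View pics/top0.png

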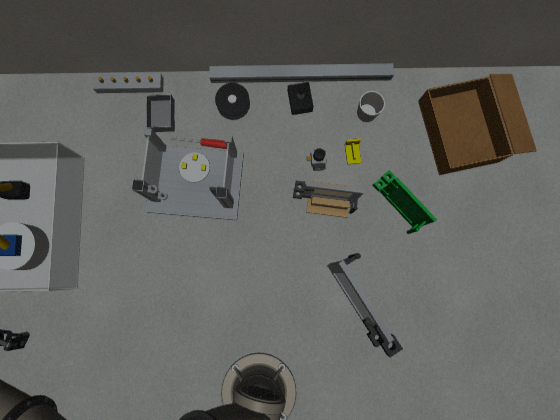

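The scene view shows the door in the stand around (265,270), the guard around (360,190), and a larger grey door and a green one as look-alikes. In the top view the door runs from (295,190) to (360,195), and the guard's posts are at (147,188) and (225,195).

```bash
python3 - <<'E'
import cv2,numpy as np
t=cv2.imread("pics/top0.png");s=cv2.imread("pics/scene0.png")
a=cv2.resize(t[165:230,120:250],None,fx=6,fy=6,interpolation=2)[:,:780]
b=cv2.resize(t[170:225,285:370],None,fx=5,fy=5,interpolation=2)
c=cv2.resize(s[225:320,220:310],None,fx=4,fy=4,interpolation=2)[:275*2]
im=np.zeros((600,800,3),np.uint8)
a=cv2.resize(t[165:230,120:250],None,fx=4,fy=4,interpolation=2) #260x520
b=cv2.resize(t[170:225,285:370],None,fx=5,fy=5,interpolation=2) #275x425
c=cv2.resize(s[225:320,220:310],None,fx=4,fy=4,interpolation=2)[:320] #320x360
im[:260,:520]=a; im[280:555,:425]=b; im[280:600,435:795]=c
d=cv2.resize(s[120:240,295:420],None,fx=2.2,fy=2.2,interpolation=2); im[:d.shape[0],525:525+d.shape[1]]=d
cv2.imwrite("pics/c1.png",im*1)
E
```

```text
(no output)
```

View pics/c1.png

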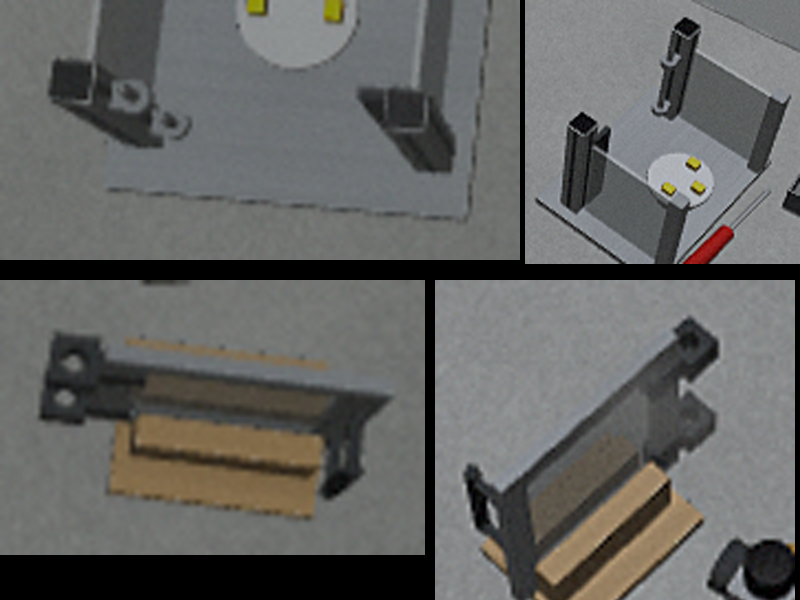

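Crop: the handle is on the robot side (−x) and the knuckles are at +y, so the door is roughly aligned with the guard already. In top pixels, the knuckle holes are at about (299.4,186.4) and (298,194), the free end of the bar is at about (363,192), and the post tops are at about (138.7,185) and (221.2,191.7).

```bash
cat > h.py <<'E'
from cell import *
import cv2,numpy as np
def ray(n,px,st=None):
    m=camera_model(n);K=np.array(m["mtx"]);u=(px[0]-K[0,2])/K[0,0];v=(px[1]-K[1,2])/K[1,1]
    if n!="wrist":
        E=np.array(m["extrinsics"]);R=E[:3,:3].T
        return -R@E[:3,3],R@np.array([u,v,1.])
    r=np.hypot(u,v)+1e-9;d=np.array([u/r*np.sin(r),v/r*np.sin(r),np.cos(r)])
    H=np.array(m["hand_eye"]);R=np.array(st["ee_rot"])
    return R@H[:3,3]+st["position"],R@H[:3,:3]@d
def onz(n,px,z,st=None):
    o,d=ray(n,px,st);return o+d*(z-o[2])/d[2]
def proj(n,P,st=None):
    m=camera_model(n);K=np.array(m["mtx"])
    if n!="wrist":
        E=np.array(m["extrinsics"]);c=E[:3,:3]@P+E[:3,3];p=K@c;return p[:2]/p[2]
    H=np.array(m["hand_eye"]);t=np.array(st["ee_rot"]).T@(P-st["position"]);c=H[:3,:3].T@(t-H[:3,3])
    r=np.hypot(c[0],c[1]);th=np.arctan2(r,c[2]);return K[:2,2]+K[0,0]*th*c[:2]/r
E
python3 - <<'E'
from h import *
np.set_printoptions(precision=4,suppress=True)
P={}
for k,px,z in [("uk",(299.4,186.4),.161),("lk",(298,194),.056),("fe",(363.4,192.4),.192),("hp",(138.7,185),.204),("lp",(221.2,191.7),.204),
  ("upin",(152,188.5),.187),("lpin",(162.5,196),.082)]:
    P[k]=onz("top",px,z);print(k,P[k])
a=P["uk"]-P["fe"];print("door dir",a,np.linalg.norm(a[:2]),np.arctan2(a[0],a[1]))
b=P["hp"]-P["lp"];print("guard dir",np.linalg.norm(b),np.arctan2(b[0],b[1]))
E
```

```text
uk [ 0.5892 -0.1283  0.161 ]
lk [ 0.587  -0.1297  0.056 ]
fe [ 0.5633 -0.3021  0.192 ]
hp [0.5907 0.3128 0.204 ]
lp [0.5688 0.0875 0.204 ]
upin [0.5839 0.2812 0.187 ]
lpin [0.5821 0.2795 0.082 ]
door dir [ 0.0258  0.1738 -0.031 ] 0.17569905449448173 0.1475295119956288
guard dir 0.22634564885340108 0.09719183532614394
```

Emit:
carry_out --increments "-2.7 -2.9 -0.8 0.11 100; -5.4 -5.8 -1.6 0.22 100; -8.1 -8.7 -2.4 0.33 100; -10.8 -11.6 -3.2 0.44 100; -13.5 -14.5 -4 0.55 100; -16.2 -17.4 -4.8 0.66 100; -18.9 -20.3 -5.6 0.77 100; -21.6 -23.2 -6 0.88 100"

```text
time: 0.82
position: [0.3439, 0.32, 0.3111]
ee_rot: [[-0.338, 0.941, 0.001], [0.941, 0.338, 0.001], [0.001, 0.001, -1.0]]
wrist_force: [1.6, 0.5, 0.9]
opening: 0.0853
gripper_force: 0.0
```

Emit:
carry_out --increments "-2.8 2.6 0 0.08 100; -5.6 5.2 0 0.16 100; -8.4 7.8 0 0.24 100; -11.2 10.4 0 0.32 100; -14 13 0 0.4 100; -16.8 15.6 0 0.44 100; -19.3 18.1 0 0.44 100; -19.3 18.1 0 0.44 100"

```text
time: 1.48
position: [0.5847, 0.1965, 0.3095]
ee_rot: [[0.099, 0.995, 0.004], [0.995, -0.099, -0.006], [-0.005, 0.004, -1.0]]
wrist_force: [-0.0, -0.7, 0.5]
opening: 0.0854
gripper_force: 0.0
```

```bash
cat > shot.py <<'E'
from h import *
import sys,json
def shot(n):
    s=state();im=camera("wrist");cv2.imwrite(f"pics/{n}.png",im[:,:,::-1])
    json.dump({"position":list(s["position"]),"ee_rot":np.array(s["ee_rot"]).tolist()},open(f"{n}.json","w"))
    print(s["time"],np.round(s["position"],4),np.round(s["ee_rot"],3).tolist(),np.round(s["wrist_force"],1))
if __name__=="__main__": shot(sys.argv[1])
E
python3 shot.py w1
```

```text
1.4833 [0.5847 0.1965 0.3095] [[0.099, 0.995, 0.004], [0.995, -0.099, -0.006], [-0.005, 0.004, -1.0]] [-0.  -0.7  0.5]
```

View pics/w1.png

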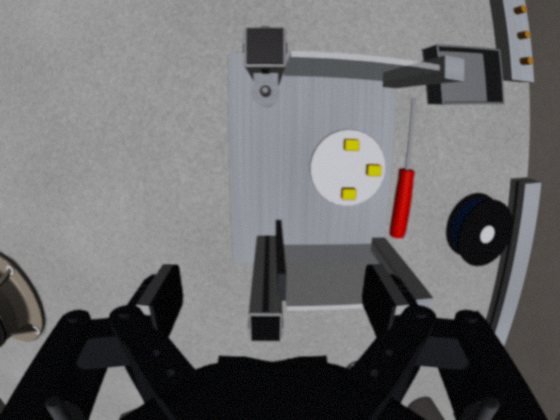

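The wrist view shows the hinge post top at about (265,46), the upper pin at about (265,91) and the latch post top at about (266,327).

```bash
python3 - <<'E'
from h import *;import json
np.set_printoptions(precision=4,suppress=True)
s=json.load(open("w1.json"));im=cv2.imread("pics/w1.png")
g=cv2.cvtColor(im,6)
print(g[78:106,250:281:1][::2,::2])
for (x0,y0,x1,y1) in [(240,20,295,75),(245,310,290,348)]:
    m=(g[y0:y1,x0:x1]<60).astype(np.uint8);n,l,st,c=cv2.connectedComponentsWithStats(m)
    for i in range(1,n):
        if st[i,4]>150: print(st[i],c[i]+[x0,y0])
for k,px,z in [("hp",(265,47),.204),("lp",(266,327.5),.204),("upin",(265,91),.187)]: print(k,onz("wrist",px,z,s))
E
```

```text
[[140 101 123 135 139 140 140 139 141 140 139 141 140 132  82  70]
 [148 131 128 136 139 138 143 141 141 138 140 140 143 132  87  96]
 [149 146 140 138 136 139 135 136 137 140 138 136 139 135  92 119]
 [146 147 142 141 138 142 134 127 130 137 138 140 134 133 113 137]
 [146 144 144 140 141 126 102  92  86  93 131 139 141 141 136 149]
 [148 145 140 142 136 101  96 126 115  78 102 138 144 144 142 153]
 [150 141 138 140 126  83 100 133 125  81  79 128 138 138 140 149]
 [147 140 137 136 133  88  72  99  93  65  86 126 141 138 135 146]
 [145 139 140 138 138 113  66  55  54  58 101 134 137 137 140 145]
 [147 143 137 139 139 136 110  82  75  98 127 138 141 136 142 153]
 [148 139 141 138 137 138 137 131 134 133 140 136 141 138 141 150]
 [148 146 148 139 142 142 138 142 139 144 139 143 140 144 143 151]
 [145 148 152 143 142 143 142 142 138 141 139 140 140 141 145 152]
 [146 149 149 150 144 138 139 138 137 137 134 138 139 147 146 151]]
[   7    9   35   34 1157] [264.4849  45.503 ]
[  8  48  36   7 164] [266.0305  69.9146]
[  6   7  29  23 639] [265.1315 327.8466]
hp [0.5936 0.3179 0.204 ]
lp [0.5706 0.0923 0.204 ]
upin [0.5902 0.2874 0.187 ]
```

Emit:
carry_out --increments "-4 0.35 0 0.01 100; -8 0.7 0 0.02 100; -12 1.05 0 0.03 100; -16 1.4 0 0.04 100; -20 1.75 0 0.05 100; -24 2.1 0 0.05 100; -28 2.45 0 0.05 100; -32 2.8 0 0.05 100"

```text
time: 2.2
position: [0.5778, -0.1189, 0.3103]
ee_rot: [[0.137, 0.991, -0.0], [0.991, -0.137, 0.002], [0.002, -0.0, -1.0]]
wrist_force: [0.9, -0.4, -1.1]
opening: 0.0854
gripper_force: 0.0
```

Emit:
carry_out --increments "-2.5 0.2 0 0 100; -5 0.4 0 0 100; -7 0.6 0 0 100; -8 0.7 0 0 100; -8 0.7 0 0 100; -8 0.7 0 0 100; -8 0.7 0 0 100; -8 0.7 0 0 100"

```text
time: 2.87
position: [0.5751, -0.1963, 0.3101]
ee_rot: [[0.136, 0.991, -0.0], [0.991, -0.136, 0.001], [0.001, -0.0, -1.0]]
wrist_force: [-0.3, -0.1, 0.1]
opening: 0.0855
gripper_force: 0.0
```

```bash
python3 shot.py w2
```

```text
2.8667 [ 0.5751 -0.1963  0.3101] [[0.136, 0.991, -0.0], [0.991, -0.136, 0.001], [0.001, -0.0, -1.0]] [-0.3 -0.1  0.1]
```

View pics/w2.png

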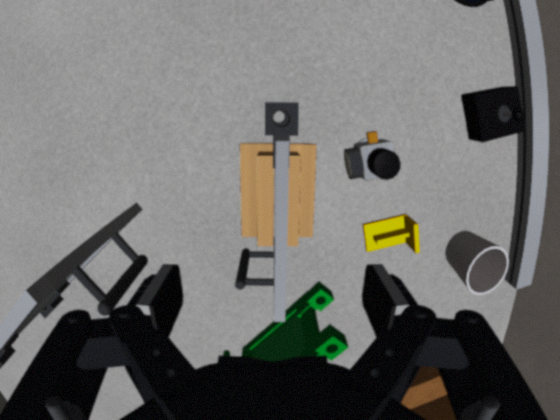

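Wrist view: the door bar runs from the upper knuckle hole at (281,118) down to the free end at about (281,320). The handle is on the left (−x) side.

```bash
python3 - <<'E'
from h import *;import json
np.set_printoptions(precision=4,suppress=True)
s=json.load(open("w2.json"));g=cv2.cvtColor(cv2.imread("pics/w2.png"),6)
for r in (150,180,200,250,290,310): print(r,g[r,264:300])
print(g[104:134:2,270:296:2]); print(g[312:330,281])
E
```

```text
150 [129 127 128 127 127 127 128 122 103  76  68  93 123 139 147 147 147 147
 145 146 145 143 145 142 131 125 126 131 132 133 138 142 143 147 151 150]
180 [146 143 146 145 147 146 147 143 142 137 131 138 140 141 147 147 144 146
 144 146 148 144 143 147 145 145 146 148 143 147 148 146 146 144 145 144]
200 [143 143 147 145 150 146 147 147 142 138 139 137 141 143 146 144 148 147
 145 145 145 147 149 148 148 146 144 142 146 144 143 143 145 144 142 131]
250 [128 127 130 128 129 131 134 134 131 115 109 131 143 149 149 146 145 150
 147 150 148 149 153 148 149 151 149 149 148 147 150 151 150 150 147 145]
290 [147 150 148 150 149 153 153 150 144 135 136 144 152 148 150 151 153 149
 151 150 149 149 147 151 147 147 152 153 150 149 149 148 149 152 148 150]
310 [153 155 151 153 152 149 150 149 143 142 142 150 149 152 152 154 153 152
 153 152 138 110  67  42  26  21  26  25  35  47  51  59  41  31  19  25]
[[ 54  52  48  50  52  54  50  53  50  53  53  53  53]
 [ 48  42  49  50  49  49  49  50  47  50  50  50  52]
 [ 46  51  46  48  49  46  49  44  47  51  50  49  51]
 [ 49  46  47  55  76  71  47  43  45  49  44  48  50]
 [ 48  46  62 109 140 136  96  54  42  48  50  49  46]
 [ 52  56 105 148 149 149 142  87  45  38  47  49  49]
 [ 50  68 130 150 151 150 147  97  48  37  43  48  50]
 [ 53  72 130 146 152 153 144  90  47  38  39  50  50]
 [ 47  52 101 138 143 139 113  59  44  32  44  48  50]
 [ 48  47  52  81  96  87  56  48  42  31  44  50  49]
 [ 49  47  43  41  47  47  44  41  31  42  50  52  50]
 [ 51  51  44  43  37  37  35  33  40  47  53  49  48]
 [ 49  48  49  54  49  48  46  45  50  51  47  49  49]
 [ 49  48  50  50  52  50  51  44  47  49  48  51  49]
 [ 49  47  45  52  50  49  47  50  44  48  49  49  46]]
[153 151 152 153 152 153 156 153 147 130  97  71  49  33  30  28  27  27]
```

```bash
python3 - <<'E'
from h import *;import json
np.set_printoptions(precision=4,suppress=True)
s=json.load(open("w2.json"))
k=onz("wrist",(281.5,119),.161,s);a=onz("wrist",(281.7,150),.192,s);b=onz("wrist",(279.8,310),.192,s);e=onz("wrist",(279.7,321.5),.192,s)
for v in(k,a,b,e):print(v)
for d in(a-b,k-e):print(np.arctan2(d[0],d[1]),np.linalg.norm(d[:2]))
yd=(k-e)[:2]/np.linalg.norm((k-e)[:2])
G=k[:2]-.083*yd; G2=e[:2]+.093*yd; print("grasp",G,G2)
R=np.array(s["ee_rot"]);print("tool shift cm",100*R.T@(np.r_[(G+G2)/2,.18]-s["position"]))
E
```

```text
[ 0.5935 -0.1281  0.161 ]
[ 0.5898 -0.1504  0.192 ]
[ 0.5704 -0.2899  0.192 ]
[ 0.5686 -0.3029  0.192 ]
0.13877135275694275 0.14082299809247192
0.14144269615300673 0.1765253356302352
grasp [ 0.5818 -0.2103] [ 0.5817 -0.2108]
tool shift cm [-1.3379  0.8614 13.0059]
```

Emit:
carry_out --increments "-0.6 0.4 2 0 100; -1.35 0.85 4 0 100; -1.35 0.85 6.5 0 100; -1.35 0.85 9 0 100; -1.35 0.85 11 0 100; -1.35 0.85 12.3 0 100; -1.35 0.85 13 0 100; -1.35 0.85 13 0 100"

```text
time: 3.58
position: [0.5805, -0.2123, 0.179]
ee_rot: [[0.138, 0.99, -0.002], [0.99, -0.138, 0.001], [0.001, -0.002, -1.0]]
wrist_force: [-0.4, 0.5, 0.4]
opening: 0.0854
gripper_force: 0.0
```

Emit:
carry_out --increments "0 0 0 0 0; 0 0 0 0 0; 0 0 0 0 0; 0 0 0 0 0; 0 0 0 0 0; 0 0 0 0 0; 0 0 0 0 0; 0 0 0 0 0"

```text
time: 4.25
position: [0.5811, -0.2135, 0.1808]
ee_rot: [[0.139, 0.99, 0.0], [0.99, -0.139, 0.0], [0.0, 0.0, -1.0]]
wrist_force: [-1.3, 1.3, 3.9]
opening: 0.009
gripper_force: 59.6
```

Emit:
carry_out --increments "0 0 -0.4 0 0; 0 0 -1.2 0 0; 0 0 -2.2 0 0; 0 0 -3.4 0 0; 0 0 -4.6 0 0; 0 0 -5.8 0 0; 0 0 -6.8 0 0; 0 0 -7 0 0"

```text
time: 4.92
position: [0.5821, -0.2141, 0.2532]
ee_rot: [[0.14, 0.99, 0.004], [0.99, -0.14, -0.001], [-0.0, 0.005, -1.0]]
wrist_force: [1.5, -0.5, -5.3]
opening: 0.009
gripper_force: 58.7
```

```bash
python3 shot.py w3; python3 - <<'E'
from h import *
s=state();print(s["wrist_force"],s["wrist_torque"],s["gripper_force"])
cv2.imwrite("pics/scene3.png",camera("scene")[:,:,::-1])
a=cv2.imread("pics/w3.png");b=cv2.imread("pics/scene3.png")
im=np.hstack([cv2.resize(a[60:360,150:420],None,fx=1.4,fy=1.4),cv2.resize(b[180:320,190:315],None,fx=3,fy=3)[:420]]);print(im.shape);cv2.imwrite("pics/v3.png",im)
E
```

```text
4.9167 [ 0.5821 -0.2141  0.2532] [[0.14, 0.99, 0.004], [0.99, -0.14, -0.001], [-0.0, 0.005, -1.0]] [ 1.5 -0.5 -5.3]
[ 0.58079193  0.14436706 -3.32351398] [-0.04323987  0.01833228  0.01300711] 58.775580525398254
(420, 753, 3)
```

View pics/v3.png

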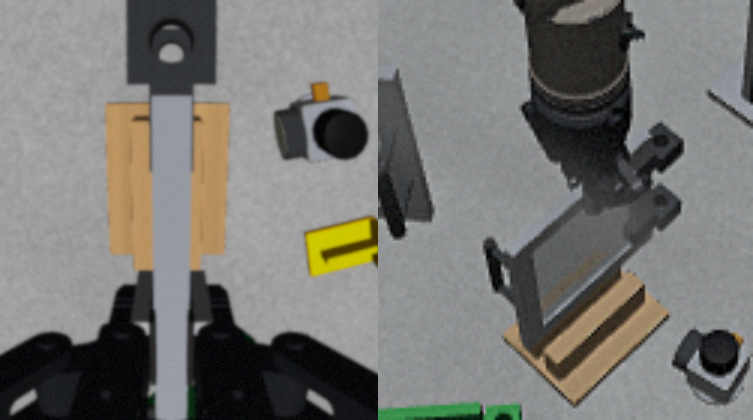

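Wrist: the bar is centred between the fingers with the knuckle hole at about (273,88.6). Scene: the door is lifted upright, clear of the stand.

```bash
python3 - <<'E'
from h import *;import json
np.set_printoptions(precision=4,suppress=True)
s=json.load(open("w3.json"));g=cv2.cvtColor(cv2.imread("pics/w3.png"),6)
m=(g<75).astype(np.uint8)[50:125,220:325]; print([int(x)+220 for x in np.where(m[30]>0)[0][[0,-1]]],[int(x)+220 for x in np.where(m[60]>0)[0][[0,-1]]])
print(g[76:102:2,258:290:2])
R=np.array(s["ee_rot"]);zt=s["position"][2]-.0198
k=onz("wrist",(272.7,88.6),zt,s);kt=R.T@(k-s["position"]);print("knuckle in tool",kt)
for r in (130,160,200,250): print(r,[int(v) for v in g[r,255:292]])
s1=json.load(open("w1.json"))
hp=onz("wrist",(264.5,45.7),.204,s1);lp=onz("wrist",(265.1,327.3),.204,s1);p=onz("wrist",(264.8,89.7),.187,s1)
d=(hp-lp)[:2];print("hp,lp,pin",hp,lp,p,np.linalg.norm(d),np.arctan2(d[0],d[1]),lp[:2]+d*199/230)
E
```

```text
[242, 303] [241, 303]
[[ 51  46  36  21  16  16  16  22  15  18  15  20  39  52  52  50]
 [ 45  34  23  17  36  71  82  87  75  61  30  17  19  34  49  49]
 [ 33  21  21  29  67  93  95 101  95  87  60  28  18  21  42  50]
 [ 26  18  30  45  60  54  51  53  50  55  53  48  31  18  27  47]
 [ 22  30  45  47  55  49  53  49  50  56  53  52  45  28  21  38]
 [ 22  47  48  51  51  52  54  51  50  53  55  52  54  45  24  33]
 [ 25  44  53  54  53  50  43  43  46  50  52  52  51  50  26  33]
 [ 29  50  49  51  46  38  52  56  46  42  49  51  50  52  34  37]
 [ 30  52  53  44  57 109 136 140 132 108  59  46  49  54  34  38]
 [ 36  47  47  57 124 151 155 154 152 151 121  57  50  53  32  47]
 [ 40  46  45 103 150 157 158 156 156 155 146  91  48  46  39  46]
 [ 48  48  50 127 160 160 159 155 155 155 154 112  51  51  49  52]
 [ 49  51  57 138 162 160 155 154 157 155 151 108  52  53  51  49]]
knuckle in tool [0.0863 0.0016 0.0198]
130 [136, 115, 98, 120, 141, 152, 149, 151, 152, 152, 153, 153, 148, 151, 153, 150, 153, 151, 152, 151, 150, 150, 154, 151, 152, 154, 150, 149, 149, 151, 144, 135, 117, 123, 146, 160, 160]
160 [144, 130, 111, 123, 146, 152, 150, 152, 152, 152, 155, 153, 152, 152, 152, 153, 153, 151, 153, 154, 152, 156, 152, 153, 153, 150, 154, 150, 153, 154, 143, 127, 115, 129, 147, 152, 151]
200 [153, 157, 155, 158, 153, 155, 152, 151, 152, 154, 155, 154, 153, 153, 151, 151, 151, 153, 152, 154, 151, 152, 153, 152, 153, 153, 155, 152, 152, 154, 151, 155, 152, 152, 153, 152, 153]
250 [152, 152, 154, 152, 155, 155, 153, 155, 157, 157, 154, 155, 155, 153, 153, 156, 155, 153, 153, 155, 157, 152, 152, 152, 156, 153, 155, 151, 153, 149, 154, 153, 154, 155, 154, 155, 153]
hp,lp,pin [0.5933 0.3189 0.204 ] [0.5698 0.0927 0.204 ] [0.5902 0.2885 0.187 ] 0.22745921127793056 0.10337145396907459 [0.5901 0.2884]
```

Emit:
carry_out --increments "1.5 -0.8 0 0 0; 4 -2.1 0 0 0; 7 -3.6 0 0 0; 10.5 -5.3 0 0 0; 14 -7 0 0 0; 17.5 -7.8 0 0 0; 21 -8.3 0 0 0; 24.5 -8.8 0 0 0"

```text
time: 5.68
position: [0.5268, 0.0431, 0.2498]
ee_rot: [[0.14, 0.99, -0.001], [0.99, -0.14, 0.0], [0.0, -0.001, -1.0]]
wrist_force: [0.2, -0.2, -4.1]
opening: 0.0093
gripper_force: 58.8
```

Emit:
carry_out --increments "3.5 -0.5 0 -0.01 0; 7 -1 0 -0.02 0; 10 -1.4 0 -0.03 0; 12.5 -1.8 0 -0.037 0; 14.5 -2.1 0 -0.037 0; 16 -2.3 0 -0.037 0; 16.5 -2.35 0 -0.037 0; 16.5 -2.35 0 -0.037 0"

```text
time: 6.35
position: [0.5273, 0.2092, 0.2497]
ee_rot: [[0.101, 0.995, -0.001], [0.995, -0.101, -0.001], [-0.001, -0.001, -1.0]]
wrist_force: [-0.1, 0.2, -5.6]
opening: 0.0089
gripper_force: 58.8
```

```bash
python3 shot.py w4
```

```text
6.35 [0.5273 0.2092 0.2497] [[0.101, 0.995, -0.001], [0.995, -0.101, -0.001], [-0.001, -0.001, -1.0]] [-0.1  0.2 -5.6]
```

View pics/w4.png

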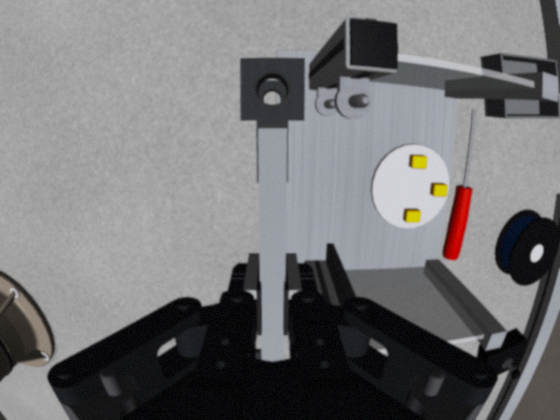

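Wrist: the upper knuckle hole is at about (272,88), with the upper pin tip to its right at about (366,100) and the hinge post top at about (373,46).

```bash
python3 - <<'E'
from h import *;import json
np.set_printoptions(precision=4,suppress=True,linewidth=200)
s=json.load(open("w4.json"));g=cv2.cvtColor(cv2.imread("pics/w4.png"),6)
print(g[90:112:1,340:376:2]); print(g[72:106:2,252:294:2])
R=np.array(s["ee_rot"]);p0=s["position"]
for px,z,n in [((272.4,88),p0[2]-.0198,"knuckle"),((366,99.5),.187,"pin tip"),((373,46),.204,"hp")]:
    w=onz("wrist",px,z,s);print(n,w,R.T@(w-p0))
print(proj("wrist",np.array([.5902,.2885,.187]),s))
E
```

```text
[[131 151 153 153 152 156 151 151 151 154 150 147 149 152 153 161 158 162]
 [137 149 152 153 152 154 152 151 146 148 150 150 148 149 153 157 157 162]
 [141 152 153 152 154 151 151 150 146 147 142 139 144 150 152 159 155 158]
 [151 154 156 153 153 152 145 143 137 131 122 117 128 147 151 154 158 161]
 [154 156 154 153 153 151 133 116 110 100  93  92 103 128 149 158 157 160]
 [155 157 154 155 153 135 106  87  80  75  77  79  87 114 145 156 154 161]
 [155 156 154 152 144 113  70  63  61  69  72  86  99 113 142 156 155 158]
 [150 149 154 154 135  84  53  53  59  63  73  91 123 130 139 154 155 162]
 [150 151 152 153 122  64  50  54  61  66  74 103 138 146 145 154 157 162]
 [150 148 148 146 107  52  53  54  60  66  78 110 146 150 145 150 156 161]
 [148 149 153 146  98  48  51  51  54  65  72 111 146 152 144 151 153 163]
 [150 153 152 149 100  49  49  52  53  63  71  99 141 146 137 149 156 162]
 [156 152 151 150 100  49  50  49  55  61  68  87 127 137 126 148 154 161]
 [147 149 151 150 111  53  44  50  54  59  61  74 104 113 121 148 156 161]
 [153 152 150 151 125  64  43  50  56  59  59  67 
[... 1507 characters left out ...]

 [ 54  52  46  37  53  49  60 129 161 167 168 166 143 106  52  52  52  38  50  53  51]
 [ 55  53  47  44  49  49 114 162 163 165 165 166 153 147  77  49  47  41  51  54  55]
 [ 53  54  53  46  53  54 141 165 161 164 167 161 150 153 103  54  52  46  56  53  54]
 [ 50  52  53  52  53  58 139 163 163 165 166 158 154 157 111  58  51  52  50  52  48]
 [ 53  53  52  55  48  57 111 145 157 165 163 161 140 144  95  55  52  52  50  53  50]
 [ 55  54  53  49  55  56  60  76  99 119 117 111  89  78  58  57  49  54  50  54  56]]
knuckle [0.5375 0.2951 0.2299] [0.0866 0.0015 0.0197]
pin tip [0.5914 0.2879 0.187 ] [0.0848 0.0558 0.0626]
hp [0.5931 0.3167 0.204 ] [0.1136 0.0547 0.0456]
[363.9945  98.517 ]
```

Emit:
carry_out --increments "-0.08 0.5 0 0 0; -0.08 1.3 0 0 0; -0.08 2.3 0 0 0; -0.08 3.3 0 0 0; -0.08 4.2 0 0 0; -0.08 5 0 0 0; -0.08 5.4 0 0 0; -0.08 5.4 0 0 0"

```text
time: 7.07
position: [0.5826, 0.2013, 0.2501]
ee_rot: [[0.104, 0.995, 0.001], [0.995, -0.104, -0.001], [-0.001, 0.001, -1.0]]
wrist_force: [0.1, 0.3, -5.0]
opening: 0.0087
gripper_force: 58.8
```

```bash
python3 shot.py w5; python3 - <<'E'
from h import *
a=cv2.imread("pics/w5.png");t=camera("top")[:,:,::-1];cv2.imwrite("pics/top5.png",t)
cv2.imwrite("pics/v5.png",np.hstack([cv2.resize(a[30:150,212:332],None,fx=4.5,fy=4.5,interpolation=2),cv2.resize(t[150:300,115:180],(234,540))]))
E
```

```text
7.0667 [0.5826 0.2013 0.2501] [[0.104, 0.995, 0.001], [0.995, -0.104, -0.001], [-0.001, 0.001, -1.0]] [ 0.1  0.3 -5. ]
```

View pics/v5.png

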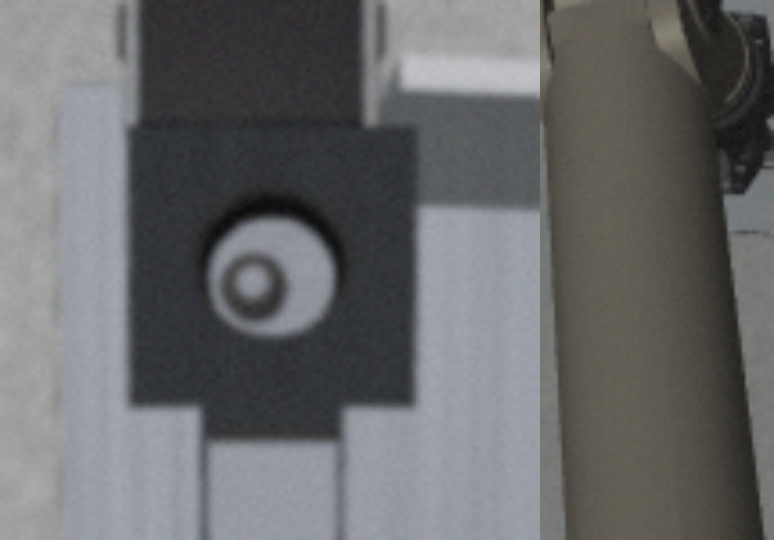

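The pin is visible through the hole: tip at crop (252,282), against a mouth centre at (273,268).

```bash
python3 - <<'E'
from h import *;import json
np.set_printoptions(precision=4,suppress=True)
s=json.load(open("w5.json"));R=np.array(s["ee_rot"]);p0=s["position"]
f=lambda c:(212+c[0]/4.5-.4,30+c[1]/4.5-.4)
k=onz("wrist",f((273,268)),p0[2]-.0198,s);b=onz("wrist",f((273,276)),p0[2]-.0438,s);p=onz("wrist",f((252,282)),.187,s)
for w in(k,b,p):print(w,1000*R.T@(w-p0))
a=onz("wrist",f((67,85)),.015,s)
# post and block edges for x check: post at rows ~100 crop cols 130..375
for c in((137,125),(367,125)): print(c,1000*R.T@(onz("wrist",f(c),.204,s)-p0))
E
```

```text
[0.593  0.2867 0.2303] [86.0456  1.4406 19.7512]
[0.593  0.2874 0.2063] [86.7723  1.4317 43.7508]
[0.5905 0.2881 0.187 ] [87.2274 -1.2158 63.0571]
(137, 125) [105.0059 -14.1107  46.0382]
(367, 125) [104.8814  12.1681  46.0559]
```

Emit:
carry_out --increments "0.08 -0.27 0 0 0; 0.08 -0.27 0 0 0; 0.08 -0.27 0.3 0 0; 0.08 -0.27 0.7 0 0; 0.08 -0.27 1.1 0 0; 0.08 -0.27 1.5 0 0; 0.08 -0.27 1.6 0 0; 0.08 -0.27 1.6 0 0"

```text
time: 7.83
position: [0.5784, 0.2028, 0.2336]
ee_rot: [[0.103, 0.995, -0.001], [0.995, -0.103, -0.001], [-0.001, -0.001, -1.0]]
wrist_force: [-0.8, -0.2, -4.8]
opening: 0.0089
gripper_force: 58.8
```

```bash
python3 shot.py w6; python3 - <<'E'
from h import *
a=cv2.imread("pics/w6.png");t=camera("scene")[:,:,::-1];cv2.imwrite("pics/scene6.png",t)
cv2.imwrite("pics/v6.png",np.hstack([cv2.resize(a[30:150,212:332],None,fx=3.5,fy=3.5,interpolation=2),cv2.resize(t[115:235,295:400],None,fx=3.5,fy=3.5,interpolation=2)]))
E
```

```text
7.8333 [0.5784 0.2028 0.2336] [[0.103, 0.995, -0.001], [0.995, -0.103, -0.001], [-0.001, -0.001, -1.0]] [-0.8 -0.2 -4.8]
```

View pics/v6.png

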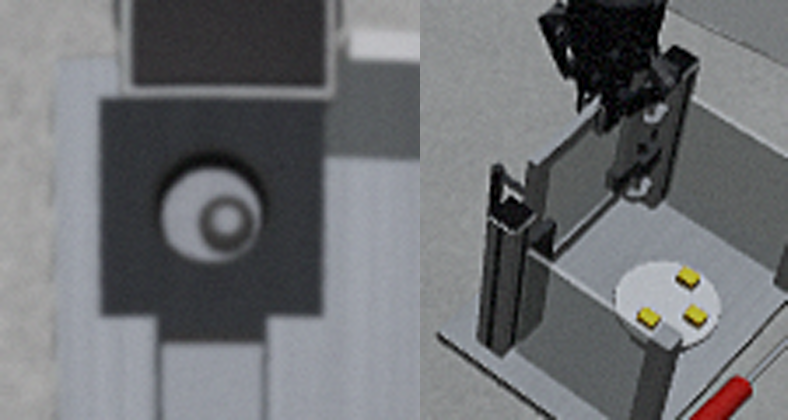

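Through the hole the pin tip is now at crop (228,222) against a mouth centre of (212,208), so I overshot in −y slightly.

```bash
python3 - <<'E'
from h import *;import json
np.set_printoptions(precision=4,suppress=True)
st=state();print(st["position"],st["qd"].round(3))
s=json.load(open("w6.json"));R=np.array(s["ee_rot"]);p0=s["position"]
f=lambda c:(212+c[0]/3.5-.4,30+c[1]/3.5-.4)
k=onz("wrist",f((212,208)),p0[2]-.0198,s);b=onz("wrist",f((211,214)),p0[2]-.0438,s);p=onz("wrist",f((228,222)),.187,s)
for w in(k,b,p):print(w,1000*R.T@(w-p0))
E
```

```text
[0.5788 0.2029 0.2343] [-0.    -0.003  0.003 -0.006 -0.    -0.     0.002]
[0.5886 0.2883 0.2138] [86.1016  1.4002 19.7412]
[0.5885 0.289  0.1898] [86.8708  1.2395 43.7409]
[0.5909 0.2877 0.187 ] [85.8433  3.7407 46.5032]
```

Emit:
carry_out --increments "-0.05 0.1 0 0 0; -0.05 0.2 0 0 0; -0.05 0.2 0 0 0; -0.05 0.2 0 0 0; -0.05 0.2 0 0 0; -0.05 0.2 0 0 0; -0.05 0.2 0 0 0; -0.05 0.2 0 0 0"

```text
time: 8.6
position: [0.5807, 0.2022, 0.2343]
ee_rot: [[0.103, 0.995, 0.0], [0.995, -0.103, 0.0], [0.0, 0.0, -1.0]]
wrist_force: [0.6, -0.5, -4.8]
opening: 0.0091
gripper_force: 58.8
```

```bash
python3 shot.py w7; python3 - <<'E'
from h import *
np.set_printoptions(linewidth=220)
g=cv2.cvtColor(cv2.imread("pics/w7.png"),6);print(g[72:110,254:292:2])
E
```

```text
8.6 [0.5807 0.2022 0.2343] [[0.103, 0.995, 0.0], [0.995, -0.103, 0.0], [0.0, 0.0, -1.0]] [ 0.6 -0.5 -4.8]
[[ 49  50  46  53  51  50  46  43  43  39  38  40  48  50  51  53  52  54  53]
 [ 51  53  54  51  49  46  45  32  36  30  32  33  42  49  51  53  52  51  52]
 [ 53  49  51  49  44  41  32  24  21  17  19  20  32  38  49  54  56  51  51]
 [ 53  48  49  45  45  32  21  20  19  10  14  16  24  32  47  49  51  52  50]
 [ 51  49  51  45  35  15  15  15  18  20  16  18  15  19  39  52  50  51  51]
 [ 54  51  48  43  30  14  16  27  37  40  33  31  18  18  28  44  50  53  52]
 [ 51  48  44  36  18  25  41  65  83  87  83  65  43  23  15  33  49  50  50]
 [ 49  52  41  23  18  39  85 115 127 124 125 114  79  40  15  27  47  52  50]
 [ 51  46  38  24  23  73 125 136 142 142 144 138 118  71  29  21  41  50  53]
 [ 51  44  32  18  51 111 145 146 145 143 143 144 138 106  46  20  30  51  51]
 [ 49  43  27  24  83 132 150 148 145 145 147 146 143 132  84  23  30  48  51]
 [ 48  44  23  49 119 144 150 146 145 147 145 148 147 145 114  42  21  45  48]
 [ 51  38  27  80 138 148 147 147 137 135 140 
[... 1308 characters left out ...]
43  57  92 132 140 113  93  74  87 111 138 127  87  55  54  55  49]
 [ 52  51  49  51  67 105 131 130 119 111 120 132 131 103  65  52  50  50  53]
 [ 52  54  51  49  54  69 100 121 123 123 123 119 106  77  51  55  53  48  50]
 [ 51  52  47  49  49  59  71  87  96  96  96  87  76  58  55  51  50  54  51]
 [ 50  51  50  53  54  49  57  64  64  68  67  60  55  54  52  54  51  49  52]
 [ 50  51  48  52  49  53  51  50  55  51  55  51  49  54  56  54  52  46  52]
 [ 49  51  51  51  55  53  49  53  52  49  48  50  53  56  52  52  53  47  48]
 [ 51  51  49  50  52  55  52  51  50  51  50  49  52  51  52  47  52  52  54]
 [ 49  50  49  52  54  52  48  53  52  52  51  51  51  53  53  52  54  50  52]]
```

Emit:
carry_out --increments "0 0 0.2 0 0; 0 0 0.4 0 0; 0 0 0.6 0 0; 0 0 0.8 0 0; 0 0 1 0 0; 0 0 1.2 0 0; 0 0 1.4 0 0; 0 0 1.4 0 0"

```text
time: 9.32
position: [0.5804, 0.2021, 0.2197]
ee_rot: [[0.103, 0.995, -0.001], [0.995, -0.103, -0.0], [-0.0, -0.001, -1.0]]
wrist_force: [0.4, -0.1, -5.0]
opening: 0.0092
gripper_force: 58.8
```

```bash
python3 shot.py w8; python3 - <<'E'
from h import *
np.set_printoptions(linewidth=220)
g=cv2.cvtColor(cv2.imread("pics/w8.png"),6);print(g[72:110:2,254:292:2])
E
```

```text
9.3167 [0.5804 0.2021 0.2197] [[0.103, 0.995, -0.001], [0.995, -0.103, -0.0], [-0.0, -0.001, -1.0]] [ 0.4 -0.1 -5. ]
[[ 51  49  46  50  47  47  48  45  40  41  43  39  48  48  49  50  50  52  51]
 [ 50  54  49  51  47  39  29  21  16  17  22  19  30  42  49  51  51  45  55]
 [ 53  46  48  41  37  21  15   6  19  20  14  20  12  21  37  52  51  52  51]
 [ 51  48  42  34  19  23  41  62  83  84  81  64  38  22  22  35  48  49  50]
 [ 51  48  34  20  21  76 122 137 140 140 139 140 116  70  21  26  38  49  49]
 [ 49  41  27  27  84 132 145 139 130 120 123 137 141 133  81  25  26  47  48]
 [ 50  40  24  78 135 148 132  94  79  76  74  85 120 143 131  64  17  44  51]
 [ 46  29  40 125 148 137  90  76 103 115 105  77  73 119 147 121  38  36  50]
 [ 51  31  71 139 148 114  68  97 138 146 142 108  67  86 141 139  65  37  46]
 [ 49  35  85 141 141  94  68 105 144 145 144 116  66  67 125 143  76  35  52]
 [ 47  40  88 138 143  92  66  86 130 138 135 102  62  63 127 140  79  41  55]
 [ 49  47  81 140 142 110  61  66  88 103  91  64  51  82 136 140  74  49  49]
 [ 51  49  66 130 145 129  68  54  60  60  59  54  54 106 139 123  60  54  50]
 [ 50  48  57 113 141 145 113  63  57  51  51  53  93 134 140  93  52  52  50]
 [ 52  52  53  69 118 145 142 114  92  73  80 106 135 138 113  65  51  52  50]
 [ 51  50  53  52  67 102 127 137 138 135 138 137 124 102  65  55  50  47  50]
 [ 52  51  51  50  49  56  70  91  96 101  97  89  74  56  53  53  49  48  56]
 [ 53  52  50  55  52  51  54  55  52  53  50  50  48  54  50  53  47  51  51]
 [ 51  51  52  50  52  53  55  51  48  47  50  48  50  52  52  51  53  53  49]]
```

Emit:
carry_out --increments "0 0 0.2 0 0; 0 0 0.4 0 0; 0 0 0.6 0 0; 0 0 0.8 0 0; 0 0 1 0 0; 0 0 1.2 0 0; 0 0 1.3 0 0; 0 0 1.3 0 0"

```text
time: 10.03
position: [0.5805, 0.2021, 0.2069]
ee_rot: [[0.103, 0.995, -0.001], [0.995, -0.103, -0.0], [-0.0, -0.001, -1.0]]
wrist_force: [-0.1, 0.2, -4.5]
opening: 0.0091
gripper_force: 58.8
```

Emit:
carry_out --increments "0 0 0.05 0 0; 0 0 0.1 0 0; 0 0 0.15 0 0; 0 0 0.2 0 0; 0 0 0.25 0 0; 0 0 0.3 0 0; 0 0 0.3 0 0; 0 0 0.3 0 0"

```text
time: 10.7
position: [0.5807, 0.2022, 0.2043]
ee_rot: [[0.103, 0.995, -0.0], [0.995, -0.103, 0.0], [0.0, -0.0, -1.0]]
wrist_force: [0.8, -0.2, -4.3]
opening: 0.009
gripper_force: 58.8
```

Emit:
carry_out --increments "0 0 0.03 0 0; 0 0 0.06 0 0; 0 0 0.09 0 0; 0 0 0.12 0 0; 0 0 0.15 0 0; 0 0 0.15 0 0; 0 0 0.15 0 0; 0 0 0.15 0 0"

```text
time: 11.37
position: [0.581, 0.202, 0.2035]
ee_rot: [[0.103, 0.995, 0.001], [0.995, -0.103, 0.0], [0.0, 0.001, -1.0]]
wrist_force: [-2.7, -1.8, 2.1]
opening: 0.009
gripper_force: 59.9
```

Emit:
carry_out --increments "0 0 -0.05 0 0; 0 0 -0.05 0 0; 0 0 -0.05 20 40; 0 0 -0.05 0 40; 0 0 -0.05 0 40; 0 0 -0.05 0 40; 0 0 -0.05 0 40; 0 0 -0.05 0 40"

```text
time: 12.03
position: [0.5809, 0.2023, 0.2034]
ee_rot: [[0.104, 0.995, 0.0], [0.995, -0.104, 0.0], [0.0, 0.0, -1.0]]
wrist_force: [-0.5, -0.1, 0.4]
opening: 0.0343
gripper_force: 0.0
```

One row of that call had a mistyped yaw of 20. It was rate-limited to at most 7° and the next row undid it, but the door may have swung a little. I'll retreat and check.

Emit:
carry_out --increments "0 0 -0.5 0 40; 0 0 -1.5 0 40; 0 0 -3 0 40; 0 0 -5 0 40; 0 0 -7 0 40; 0 0 -9 0 40; 0 0 -10.5 0 40; 0 0 -10.5 0 40"

```text
time: 12.7
position: [0.5828, 0.2025, 0.3132]
ee_rot: [[0.103, 0.995, 0.008], [0.995, -0.103, 0.003], [0.004, 0.007, -1.0]]
wrist_force: [0.9, 0.0, 0.3]
opening: 0.0341
gripper_force: 0.0
```

```bash
python3 shot.py w9; python3 - <<'E'
from h import *
a=cv2.imread("pics/w9.png");t=camera("scene")[:,:,::-1];cv2.imwrite("pics/scene9.png",t)
cv2.imwrite("pics/v9.png",np.hstack([cv2.resize(a[:360,170:400],None,fx=1.6,fy=1.6),cv2.resize(t[115:250,295:415],None,fx=3.5,fy=4.267,interpolation=2)[:576]]))
E
```

```text
12.7 [0.5828 0.2025 0.3132] [[0.103, 0.995, 0.008], [0.995, -0.103, 0.003], [0.004, 0.007, -1.0]] [0.9 0.  0.3]
```

View pics/v9.png

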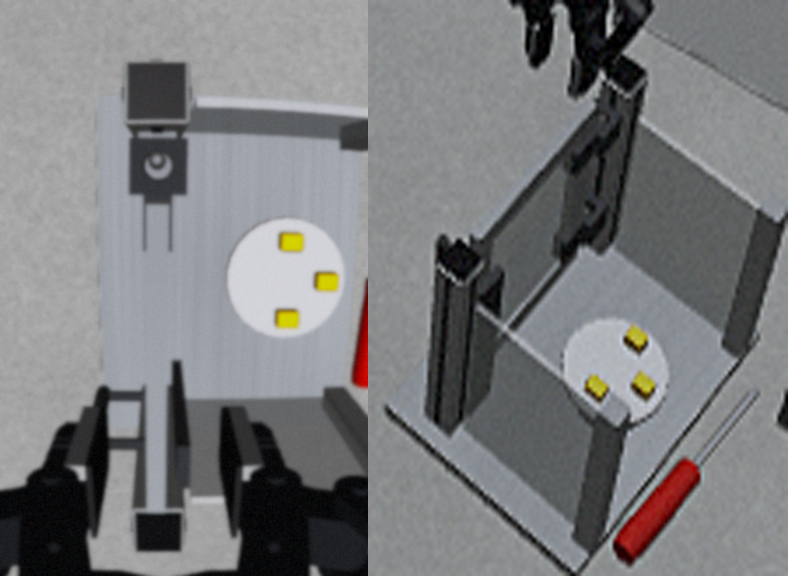

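Final look: the door hangs on the pin with the tip centred in the hole. The bar runs straight from the knuckle to the latch post, so it is shut, with the handle on the outside and the gripper clear. I'll let it settle, confirm it isn't drifting, and hand in.

Emit:
carry_out --increments "0 0 0 0 40; 0 0 0 0 40; 0 0 0 0 40; 0 0 0 0 40; 0 0 0 0 40; 0 0 0 0 40; 0 0 0 0 40; 0 0 0 0 40"

```text
time: 13.47
position: [0.5807, 0.2022, 0.3083]
ee_rot: [[0.103, 0.995, 0.0], [0.995, -0.103, 0.0], [0.0, 0.0, -1.0]]
wrist_force: [-0.2, 0.3, -0.1]
opening: 0.0339
gripper_force: 0.0
```

```bash
python3 - <<'E'
from h import *
t0=cv2.imread("pics/scene9.png");t=camera("scene")[:,:,::-1]
d=np.abs(t.astype(int)-t0)[165:240,310:370].mean();print("diff near free edge",d)
t2=camera("scene")[:,:,::-1];print("noise",np.abs(t.astype(int)-t2)[165:240,310:370].mean())
if d<8: print(job_done())
E
```

```text
diff near free edge 3.140296296296296
noise 3.1609629629629628
the job is handed in; nothing more can be done
None
```

I hung the door on both pins and left it shut with the handle side out, released and at rest, and handed the job in at about 13.5 s; the regulator and angle piece were not touched, and the hand-in returned no verdict.

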